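# Sort the tea tins through the slanted dispenser gauge

## Robot

A 7-joint arm with a two-finger parallel gripper is mounted at the origin on a cart in front of the work surface, level with it; the furniture and walls round the work are solid. World frame = base frame: x ahead of the robot, y to its left, z up, the work surface at z = 0. Lengths are in m, angles in rad, forces in N, time in s.
With the tool pointing down it reaches from about 0.425 to 0.875 m from the base axis. Payload 4.7 kg.
Tool frame: the origin (TCP) lies at the very end of the fingers, on their centre line; the grasp point (between the pads) lies tcp_to_grasp behind it (tcp_to_grasp is the distance from the TCP to the grasp point, in m); z points along the fingers, y is the line along which they close (so a half turn about z gives the same grasp; the last joint's range is limited). The gripper opens to 85 mm and grips with 20 to 120 N. Pads are 22 mm wide; open, the fingers measure 114 mm over their backs; the gripper's body (76 mm by 85 mm) begins 54 mm behind the grasp point. The pads swing forward as they close: fully open they stand 13 mm farther back than shut.
Start: joints at [1.306, 0.321, -0.07, 1.45, 0.023, 1.371, -0.057], TCP at [0.179, -0.625, 0.231] pointing down, gripper open.
Joint ranges: [-2.86, 2.86], [-0.3, 2.09], [-1.38, 1.24], [0.06, 2.45], [-1.56, 4.7], [0.09, 2.05], [-2.69, 2.69]. Speed limits (rad/s): [2.57, 2.57, 3.14, 3.14, 3.14, 3.14, 3.14].

## Interface

Orientations are given as a unit quaternion [w, x, y, z].
In Python, from plant import * gives the robot as it stands. The module is installed in compiled form; this text tells all that it offers.
- The arm moves only by the tool play_rows, never from a script. Its argument "plan" is a list of rows, each an object of numbers: "x", "y", "z": the shift along the world's x, y, z each as a share of 0.1 m, from -1 to 1; "ax", "ay", "az": the turn, a rotation vector about the world's x, y, z each as a share of 60 degrees, from -1 to 1; "fingers": the closure in counts, from 0 (fully open) to 255 (shut). A call has exactly 5 rows; each row is the pose to reach, as a shift and turn from the pose commanded when the call began; what a row does not reach only later rows make up. A row lasts 1/8 s, in which the tool goes at most 62.5 mm and 10.7 degrees, less where a joint would pass 70% of its speed; a pose out of reach is approached as far as the arm can. A call with a number of a shift or a turn outside -1 to 1 is refused whole. A call with a gripper value outside its range is refused whole. The fingers move at their own pace and stop on an object; the grip force is fixed at half the most. Time passes only in rows, so rows that repeat a pose let the fingers close, or fill a call up. It gives the time, the measured TCP pose, the force, the opening and the grip force at its end, in the units of the state.
- read_state(): the state, without advancing time (a new reading comes with each control period).
- snapshot(name): name is "side" or "top" or "wrist"; returns a dict with "color" (420x560x3 uint8, red, green, blue), "z_map" (420x560 float32, m along the optical axis (not along the pixel's ray), 0 where there is no reading), "mtx" (3x3 intrinsics, pixels), "rvec" (rotation vector, rad) and "tvec" (3), from world to camera coordinates, as OpenCV has them; the wrist camera has in their place "hand_eye" (4x4, takes a point from camera to tool coordinates, whose origin is the TCP and whose axes are the flange's). Camera axes: x right, y down, z forward; pixel columns grow to the right and rows downward; lengths in m; the calibration is good to about 2 mm. A picture is of the moment at which its call begins: read the wrist's pose just before it.
- sign_off(): hands the job in; it is judged then, once.
Trained networks look in the newest picture that a camera, given by its name, has taken for a name from the list of things; names that differ only in an ending like _2 or _b are one class to them, and where a whole thing is asked for, a point or a joint stands for the part that bears it (a point fixed in the world has none). Each returns a list of dicts, best first, with "score" (0 to 1); they miss things now and then, are a little off and sometimes report something else, mostly with a low value. They report only what shows in the picture. A call takes as long as a camera call. They do not tell look-alikes from the thing itself.
- spot_in(camera, thing): "pixel" ([column, row] in pixels, amid what is visible of it).
The state is a dict: "t": time; "joints": joint angles; "qvel": joint speeds; "joint_torque": joint torques, N m; "position": TCP position; "orientation": TCP orientation; "force": force on the tool from outside, world axes, zero at the start; "torque": the same for the moment, N m; "grip_width": finger opening in m; "gripper_force": force on a finger pad.
Only numpy, scipy, OpenCV 4.12 (cv2) and the standard library are available. Lean on these libraries where they do the work, as an engineer would, in place of code of your own. Each camera call takes 0.05 s, during which the arm holds its last target. There are 200 camera calls.

## Task

Two look-alike tea tins stand on the right of the worktop. Try both of them, held in line with the bore, in the mouth of the slanted wooden dispenser: let the one that fits slide all the way down through the throat onto the end stop, and do not force the one that sticks but stand it upright in the dark wooden tray on the left. Leave the mug and the jam cup where they are.

Things in the scene. Friction and masses are not known exactly. Their poses are not given: they have to be found in the camera images.
- tin_a: upright metal tin with a lid, 100 mm tall, origin at the centre of its underside, z up along its axis. The two tins look alike, but one is 46 mm and the other 54 mm in diameter along its whole height (lid included); which is which is not told and is to be found by the fit test. About 0.15 kg, closed and rigid, lid fixed; can be gripped round its upper 40 mm
- tin_b: upright metal tin with a lid, 100 mm tall, origin at the centre of its underside, z up along its axis. The two tins look alike, but one is 46 mm and the other 54 mm in diameter along its whole height (lid included); which is which is not told and is to be found by the fit test. About 0.15 kg, closed and rigid, lid fixed; can be gripped round its upper 40 mm
- gauge: slanted wooden chute on a fixed stand. Origin: centre of its open mouth, about 170 mm up; z points out of the mouth along the bore, leaning 30 degrees from vertical to the right or right and away (the chute runs down to the left); y level, across the chute. The throat is a square bore 50 x 50 mm (x, y), 40 mm long, walls 8 mm, no lead-in: the 46 mm tin passes, the 54 mm tin stops on its rim
- gauge_stop (a point): centre of the chute's end stop, 155 mm below the mouth along the bore. Between it and the throat is a slightly wider bay with clear sides and the same sloping floor. A tin that fits slides down by itself when let go partly inserted, and rests with its underside on this stop, its top clear of the throat
- tray: shallow square tray of dark wood, fixed, 130 x 130 mm outside, 22 mm high, walls and floor 6 mm; origin at the centre of its underside, z up
- mug: white dotted mug, 93 mm high, 78 x 114 mm with its handle, loose bystander behind the tins; origin at the centre of its underside
- jam_cup: foil jam portion cup, 58 mm across and 27 mm high, loose bystander near the tins; origin at the centre of its underside
Mind the look-alikes: they are no part of the job. Leave any turquoise look-alike of the tin_a alone.

How it is judged:
On the way:
1. the wide tin is tried: its foot rests on the rim of the chute's mouth, in line with the bore (x of tin_b in the frame of gauge between -0.012 and 0.012 m and y of tin_b in the frame of gauge between -0.012 and 0.012 m and z of tin_b in the frame of gauge between -0.008 and 0.008 m and angle between the z axis of tin_b and the z axis of gauge, either way round below 0.2 rad and contact force between tin_b and gauge above 0.5 N), for 0.1 s.
At the end, for the whole second after the job is handed in: The 46 mm tin lies in the chute on the end stop (origin 145 to 165 mm below the mouth, 15 mm and 0.2 rad of the bore's line); the 54 mm tin, after its trial, stands upright (0.1 rad) on the tray's floor, within 50 mm of its centre in x and y; both released and still (x of tin_a in the frame of gauge between -0.015 and 0.015 m and y of tin_a in the frame of gauge between -0.015 and 0.015 m and z of tin_a in the frame of gauge between -0.165 and -0.145 m and angle between the z axis of tin_a and the z axis of gauge, either way round below 0.2 rad and linear speed of each of tin_a, tin_b below 0.02 m/s and x of tin_b in the frame of tray between -0.05 and 0.05 m and y of tin_b in the frame of tray between -0.05 and 0.05 m and z of tin_b in the frame of tray below 0.012 m and height (world z) of tin_b above 0.002 m and angle between tin_b's own z axis and vertical below 0.1 rad and contact force between the fingers and tin_a below 0.1 N and contact force between the fingers and tin_b below 0.1 N); the robot touches nothing.
It fails at once if the wide tin is forced against the chute (over 60 N) (contact force between tin_b and gauge above 60 N).
It fails at once if the mug is moved more than 30 mm (distance of mug from where it was at the start of the episode above 0.03 m).
It fails at once if the jam cup is moved more than 30 mm (distance of jam_cup from where it was at the start of the episode above 0.03 m).
It also fails if it takes over 67 s, if anything falls off the work surface, if the arm or the gripper's body presses on something with over 40 N, if the wrist force passes 120 N, or if a joint passes its speed limit or range.

## Working session

There is one attempt and no reset: what is moved stays moved. The work goes in short steps, Python scripts to look and compute and a tool call to move; the robot and the scene stay as the last step left them, time stands still between calls to the robot, and variables do not carry over. Pictures are saved under pics/ and viewed, at most 10 in all, crops included, and the job is handed in when it is done.

Besides the shell and the picture viewer there is one more tool, called as name([rows], argument=value, ...), one row to a line, values as JSON. play_rows: Moves the arm, as the interface text tells. Its arguments: {"type":"object","properties":{"plan":{"type":"array"}},"required":["plan"]}

```bash
mkdir -p pics; cat > h.py <<'E'
from plant import *
import numpy as np, cv2
from scipy.spatial.transform import Rotation as R
def cloud(s):
    z=s["z_map"];v,u=np.mgrid[:z.shape[0],:z.shape[1]];K=s["mtx"]
    p=np.stack([(u-K[0][2])*z/K[0][0],(v-K[1][2])*z/K[1][1],z],-1)
    M=cv2.Rodrigues(np.array(s["rvec"],float))[0]
    w=(p-np.array(s["tvec"]).ravel())@M
    w[z==0]=np.nan
    return w
def save(s,n): cv2.imwrite("pics/"+n,s["color"][...,::-1])
E
python3 - <<'E'
from h import *
import pickle
for c in("top","side"):
    s=snapshot(c);save(s,c+"0.png");w=cloud(s);pickle.dump((s,w),open(c+".pkl","wb"))
    for t in("tin_a","gauge","tray","mug","jam_cup"):
        for d in spot_in(c,t):
            u,v=map(int,d["pixel"]);print(c,t,[u,v],round(d["score"],2),np.round(w[v,u],3),s["color"][v,u])
s=read_state();print({k:np.round(v,3) for k,v in s.items()})
E
```

```text
top tin_a [406, 208] 0.93 [ 0.495 -0.329  0.1  ] [236 230 227]
top tin_a [354, 211] 0.73 [ 0.49  -0.191  0.1  ] [240 234 230]
top tin_a [309, 214] 0.64 [ 0.485 -0.071  0.103] [ 84 212 203]
top tin_a [330, 239] 0.61 [ 0.418 -0.125  0.098] [ 89 214 205]
top gauge [251, 192] 0.94 [0.542 0.078 0.158] [231 192 137]
top tray [177, 231] 0.79 [0.45  0.301 0.011] [145  91  63]
top mug [386, 178] 0.92 [ 0.588 -0.296  0.007] [175 165 154]
top jam_cup [377, 227] 0.84 [ 0.448 -0.262  0.029] [248 210 199]
top jam_cup [253, 195] 0.37 [0.534 0.073 0.157] [231 195 140]
side tin_a [308, 208] 0.92 [ 0.412 -0.103  0.069] [ 49 122 113]
side tin_a [293, 154] 0.91 [ 0.493 -0.318  0.101] [211 201 194]
side tin_a [290, 186] 0.87 [ 0.475 -0.174  0.083] [152 142 138]
side tin_a [278, 214] 0.56 [ 0.487 -0.058  0.071] [ 50 129 121]
side gauge [250, 236] 0.79 [0.523 0.091 0.123] [193 179 164]
side tray [263, 347] 0.56 [0.446 0.294 0.006] [125  76  45]
side mug [268, 167] 0.71 [ 0.559 -0.254  0.085] [181 167 155]
side jam_cup [301, 182] 0.54 [ 0.457 -0.274  0.029] [212  91  80]
{'t': np.float64(0.6), 'joints': array([ 1.306,  0.321, -0.07 ,  1.45 ,  0.023,  1.371, -0.057]), 'qvel': array([ 0.001, -0.002, -0.   ,  0.001, -0.   ,  0.001, -0.001]), 'joint_torque': array([-0.0000e+00, -4.9309e+01, -3.8100e-01, -3.1442e+01,  1.3000e-02,
        2.0000e-03, -0.0000e+00]), 'position': array([ 0.179, -0.625,  0.231]), 'orientation': array([ 0.   ,  0.99 ,  0.139, -0.   ]), 'force': array([0.556, 0.685, 0.14 ]), 'torque': array([ 0.077,  0.005, -0.038]), 'gripper_force': np.float64(0.0), 'grip_width': np.float64(0.086)}
```

```bash
python3 -c "
import cv2,numpy as np
a=cv2.imread('pics/top0.png');b=cv2.imread('pics/side0.png')
cv2.imwrite('pics/both.png',cv2.resize(np.hstack([a,b]),(800,300),interpolation=cv2.INTER_AREA))"
```

```text
(no output)
```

View pics/top0.png

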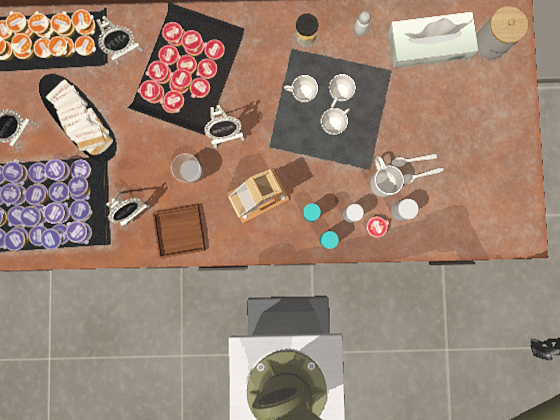

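View pics/side0.png

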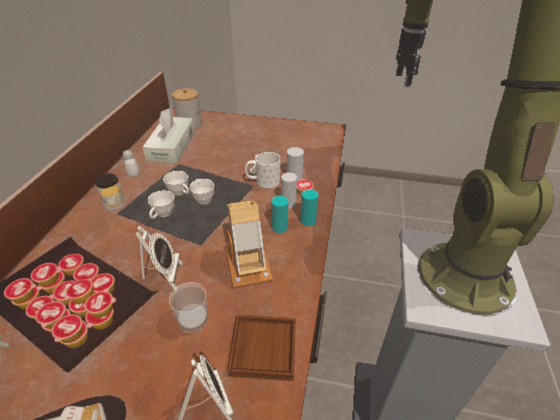

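Top view: the grey-white tins are at px (406,208) and (354,211), the turquoise look-alikes at (309,214) and (330,239), the gauge at about (258,195) and the tray at about (180,230). Side view agrees.

```bash
python3 - <<'E'
from h import *
import pickle,plant
print([n for n in dir(plant) if n[0]!='_'], getattr(plant,'tcp_to_grasp',None))
from scipy.optimize import least_squares
P={c:pickle.load(open(c+".pkl","rb")) for c in("top","side")}
for n,c0 in(("R",(.495,-.329)),("L",(.49,-.191)),("t1",(.485,-.071)),("t2",(.418,-.125)),("jam",(.448,-.262)),("mug",(.585,-.29))):
    for c in P:
        w=P[c][1].reshape(-1,3)
        q=w[(np.hypot(w[:,0]-c0[0],w[:,1]-c0[1])<(.06 if n!="mug" else .08))&(w[:,2]>(.088 if n!="jam" else .02))&(w[:,2]<.12)] if n not in("jam","mug") else w[(np.hypot(w[:,0]-c0[0],w[:,1]-c0[1])<.06)&(w[:,2]>.02)&(w[:,2]<.098)]
        if len(q)<5: print(n,c,len(q));continue
        mn,mx=q.min(0),q.max(0);print(n,c,len(q),"mid",np.round((mn+mx)/2,4),"ext",np.round(mx-mn,3),"mean",np.round(q.mean(0),4))
for c in P:
    w=P[c][1].reshape(-1,3)
    m=(abs(w[:,0]-.54)<.13)&(abs(w[:,1]-.06)<.13)
    q=w[m&(w[:,2]>.02)&(w[:,2]<.22)&(w[:,1]>-.02)]
    print(c,len(q),q.min(0).round(3),q.max(0).round(3))
    h=q[q[:,2]>.145]; print(len(h),np.round(h[np.argsort(-h[:,2])][:40:2],3).tolist())
    t=w[(abs(w[:,0]-.45)<.09)&(abs(w[:,1]-.30)<.09)&(w[:,2]>.015)&(w[:,2]<.04)]
    print("tray",((t.min(0)+t.max(0))/2).round(3),(t.max(0)-t.min(0)).round(3), t.mean(0).round(3))
im=P["top"][0]["color"][150:240,210:310];cv2.imwrite("pics/g.png",cv2.resize(im[...,::-1],(400,360),interpolation=cv2.INTER_CUBIC))
im=P["side"][0]["color"][190:300,200:300];cv2.imwrite("pics/g2.png",cv2.resize(im[...,::-1],(327,360),interpolation=cv2.INTER_CUBIC))
cv2.imwrite("pics/gg.png",np.hstack([cv2.imread("pics/g.png"),cv2.imread("pics/g2.png")]))
s=snapshot("wrist");print(s["hand_eye"],s["mtx"])
E
```

```text
['IKError', 'read_state', 'sign_off', 'snapshot', 'spot_in', 'tcp_to_grasp'] 0.0187
R top 338 mid [ 0.5104 -0.324   0.0973] ext [0.084 0.074 0.018] mean [ 0.4961 -0.3321  0.0993]
R side 195 mid [ 0.5073 -0.3254  0.0965] ext [0.089 0.082 0.017] mean [ 0.4924 -0.328   0.0986]
L top 237 mid [ 0.4878 -0.1922  0.0985] ext [0.043 0.045 0.02 ] mean [ 0.4881 -0.1917  0.0993]
L side 170 mid [ 0.4836 -0.1925  0.0963] ext [0.045 0.048 0.016] mean [ 0.4827 -0.1879  0.0988]
t1 top 232 mid [ 0.4929 -0.0789  0.0997] ext [0.043 0.043 0.015] mean [ 0.4928 -0.0782  0.0997]
t1 side 201 mid [ 0.4882 -0.0789  0.0963] ext [0.044 0.049 0.016] mean [ 0.4873 -0.0747  0.0991]
t2 top 234 mid [ 0.4177 -0.1234  0.0987] ext [0.043 0.045 0.02 ] mean [ 0.4177 -0.1232  0.1   ]
t2 side 190 mid [ 0.4128 -0.1247  0.0969] ext [0.044 0.048 0.018] mean [ 0.412  -0.1204  0.099 ]
jam top 354 mid [ 0.453  -0.2749  0.0553] ext [0.06  0.083 0.071] mean [ 0.4521 -0.2645  0.0279]
jam side 210 mid [ 0.4517 -0.2768  0.0591] ext [0.068 0.082 0.074] mean [ 0.4535 -0.2757  0.0372]
mug top 491 mid [ 0.5878 -0.288   0.0585] ext [0.106 
[... 984 characters left out ...]
 0.05, 0.186], [0.554, 0.064, 0.186], [0.569, 0.07, 0.186], [0.566, 0.07, 0.186], [0.522, 0.049, 0.186], [0.552, 0.063, 0.186], [0.549, 0.066, 0.186], [0.527, 0.05, 0.186], [0.54, 0.064, 0.186], [0.519, 0.052, 0.186], [0.57, 0.074, 0.186]]
tray [0.447 0.306 0.027] [0.148 0.167 0.025] [0.447 0.302 0.022]
[[ 1.23649953e-03 -9.55970724e-01 -2.93459445e-01  7.36360605e-02]
 [ 9.99999233e-01  1.15922014e-03  4.37259972e-04 -1.05746425e-03]
 [-7.78236334e-05 -2.93459761e-01  9.55971424e-01 -1.42464151e-01]
 [ 0.00000000e+00  0.00000000e+00  0.00000000e+00  1.00000000e+00]] [[305.79851971   0.         280.18678088]
 [  0.         305.79851971 207.18827026]
 [  0.           0.           1.        ]]
```

View pics/gg.png

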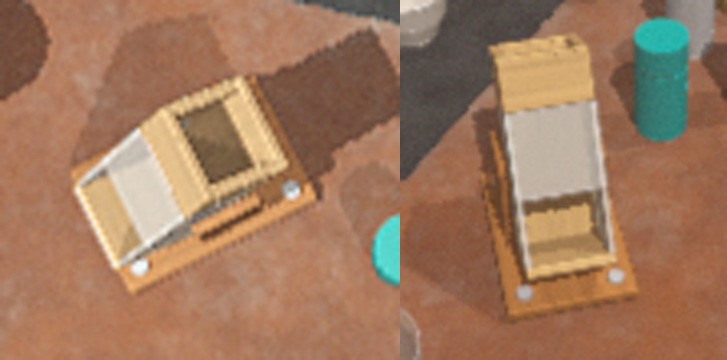

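Top crop: the mouth is at about (228,140) and faces right and away, yaw about 26°. The bay runs down-left. Moving towards the left tin now.

play_rows([
  {"x": 0.2, "y": 0.3, "fingers": 0},
  {"x": 0.4, "y": 0.6, "fingers": 0},
  {"x": 0.6, "y": 0.85, "fingers": 0},
  {"x": 0.7, "y": 1.0, "fingers": 0},
  {"x": 0.7, "y": 1.0, "fingers": 0},
])

```text
invalid input
```

play_rows([
  {"x": 0.2, "y": 0.3, "fingers": 0},
  {"x": 0.4, "y": 0.6, "fingers": 0},
  {"x": 0.6, "y": 0.85, "fingers": 0},
  {"x": 0.7, "y": 1.0, "fingers": 0},
  {"x": 0.7, "y": 1.0, "fingers": 0},
])

```text
invalid input
```

play_rows([
  {"x": 0.2, "y": 0.3, "fingers": 0},
  {"x": 0.4, "y": 0.6, "fingers": 0},
  {"x": 0.6, "y": 0.85, "fingers": 0},
  {"x": 0.8, "y": 1.0, "fingers": 0},
  {"x": 0.8, "y": 1.0, "fingers": 0},
])

```text
invalid input
```

play_rows([
  {"x": 0.2, "y": 0.3, "az": 0.03, "fingers": 0},
  {"x": 0.4, "y": 0.6, "az": 0.06, "fingers": 0},
  {"x": 0.6, "y": 0.85, "az": 0.12, "fingers": 0},
  {"x": 0.8, "y": 1.0, "az": 0.17, "fingers": 0},
  {"x": 0.8, "y": 1.0, "az": 0.17, "fingers": 0},
])

```text
invalid input
```

```bash
cat >> h.py <<'E'
def T():
    s=read_state();q=np.array(s["orientation"]);M=np.eye(4);M[:3,:3]=R.from_quat(q[[1,2,3,0]]).as_matrix();M[:3,3]=s["position"];return M,s
def wcloud():
    M,st=T();s=snapshot("wrist");z=s["z_map"];K=s["mtx"];v,u=np.mgrid[:z.shape[0],:z.shape[1]]
    p=np.stack([(u-K[0][2])*z/K[0][0],(v-K[1][2])*z/K[1][1],z,np.ones_like(z)],-1)
    w=(p@(M@s["hand_eye"]).T)[...,:3];w[z==0]=np.nan
    return s,w,M,st
def circ(q):
    from scipy.optimize import least_squares
    A=np.c_[2*q[:,:2],np.ones(len(q))];x=np.linalg.lstsq(A,(q[:,:2]**2).sum(1),rcond=None)[0]
    return x[:2],np.sqrt(x[2]+x[:2]@x[:2])
E
python3 - <<'E'
from h import *
import pickle
s,w,M,st=wcloud();save(s,"w1.png");pickle.dump((s,w,M),open("w1.pkl","wb"))
print(st["t"],M.round(3),st["joints"].round(2))
f=w.reshape(-1,3)
for c0 in((.488,-.192),(.495,-.332)):
    q=f[(np.hypot(f[:,0]-c0[0],f[:,1]-c0[1])<.04)&(f[:,2]>.095)&(f[:,2]<.106)]
    if len(q):
        h=cv2.convexHull((q[:,:2]*1e4).astype(np.float32))[:,0]/1e4
        print(len(q),q.mean(0).round(4),((q.max(0)+q.min(0))/2).round(4),(q.max(0)-q.min(0)).round(4),circ(h))
for t in("tin_a","gauge"): print([(d["pixel"],d["score"]) for d in spot_in("wrist",t)])
E
```

```text
0.65 [[ 0.961  0.275  0.     0.179]
 [ 0.275 -0.961 -0.    -0.625]
 [-0.     0.    -1.     0.231]
 [ 0.     0.     0.     1.   ]] [ 1.31  0.32 -0.07  1.45  0.02  1.37 -0.06]
[]
[]
```

View pics/w1.png

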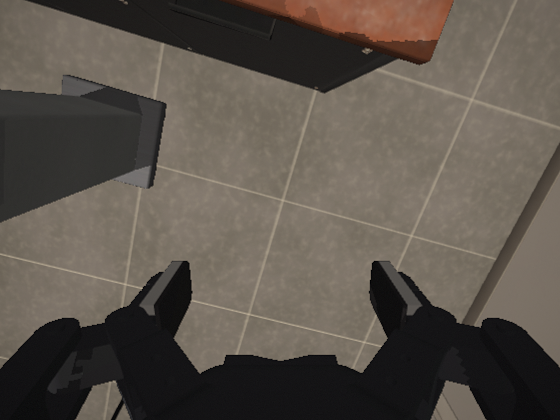

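The wrist image only shows floor and fingers. The rows were rejected, so every row probably needs all seven keys.

play_rows([
  {"x": 0.2, "y": 0.3, "z": 0, "ax": 0, "ay": 0, "az": 0, "fingers": 0},
  {"x": 0.4, "y": 0.6, "z": 0, "ax": 0, "ay": 0, "az": 0, "fingers": 0},
  {"x": 0.6, "y": 0.85, "z": 0, "ax": 0, "ay": 0, "az": 0, "fingers": 0},
  {"x": 0.7, "y": 1.0, "z": 0, "ax": 0, "ay": 0, "az": 0, "fingers": 0},
  {"x": 0.7, "y": 1.0, "z": 0, "ax": 0, "ay": 0, "az": 0, "fingers": 0},
])

```text
t: 1.42
position: [0.2496, -0.5244, 0.2317]
orientation: [0.0, 0.99, 0.14, 0.0]
force: [0.4, 0.0, 0.3]
grip_width: 0.0854
gripper_force: 0.0
```

play_rows([
  {"x": 0.2, "y": 0.3, "z": 0, "ax": 0, "ay": 0, "az": 0, "fingers": 0},
  {"x": 0.4, "y": 0.6, "z": 0, "ax": 0, "ay": 0, "az": 0, "fingers": 0},
  {"x": 0.6, "y": 0.85, "z": 0, "ax": 0, "ay": 0, "az": 0, "fingers": 0},
  {"x": 0.7, "y": 1.0, "z": 0, "ax": 0, "ay": 0, "az": 0, "fingers": 0},
  {"x": 0.7, "y": 1.0, "z": 0, "ax": 0, "ay": 0, "az": 0, "fingers": 0},
])

```text
t: 2.05
position: [0.3189, -0.4252, 0.2315]
orientation: [0.0, 0.99, 0.139, -0.0]
force: [0.1, -1.3, 1.3]
grip_width: 0.0853
gripper_force: 0.0
```

play_rows([
  {"x": 0.2, "y": 0.3, "z": 0, "ax": 0, "ay": 0, "az": 0, "fingers": 0},
  {"x": 0.4, "y": 0.6, "z": 0, "ax": 0, "ay": 0, "az": 0.05, "fingers": 0},
  {"x": 0.6, "y": 0.85, "z": 0, "ax": 0, "ay": 0, "az": 0.1, "fingers": 0},
  {"x": 0.8, "y": 1.0, "z": 0, "ax": 0, "ay": 0, "az": 0.17, "fingers": 0},
  {"x": 0.8, "y": 1.0, "z": 0, "ax": 0, "ay": 0, "az": 0.17, "fingers": 0},
])

```text
t: 2.68
position: [0.401, -0.3233, 0.2314]
orientation: [0.0, 0.973, 0.229, 0.0]
force: [-1.1, 0.3, -0.1]
grip_width: 0.0856
gripper_force: 0.0
```

```bash
cat > look.py <<'E'
from h import *
import pickle,sys
n=sys.argv[1]
s,w,M,st=wcloud();save(s,n+".png");pickle.dump((s,w,M),open(n+".pkl","wb"))
print(st["t"],M.round(4).tolist(),st["joints"].round(2),st["force"].round(1))
f=w.reshape(-1,3)
for c0 in((.488,-.192),(.495,-.332),(.49,-.078),(.418,-.123)):
    q=f[(np.hypot(f[:,0]-c0[0],f[:,1]-c0[1])<.04)&(f[:,2]>.095)&(f[:,2]<.106)]
    if len(q)>10:
        h=cv2.convexHull((q[:,:2]*1e4).astype(np.float32))[:,0]/1e4
        print(len(q),q.mean(0).round(4),((q.max(0)+q.min(0))/2).round(4),(q.max(0)-q.min(0)).round(4),circ(h))
for t in("tin_a","gauge"): print([(d["pixel"],d["score"],w[int(d["pixel"][1]),int(d["pixel"][0])].round(3)) for d in spot_in("wrist",t)])
E
python3 look.py w2
```

```text
2.675 [[0.8948, 0.4464, 0.0006, 0.401], [0.4464, -0.8948, -0.0, -0.3233], [0.0005, 0.0003, -1.0, 0.2314], [0.0, 0.0, 0.0, 1.0]] [ 0.96  0.05 -0.34  1.77  0.02  1.32 -0.49] [-1.1  0.3 -0.1]
2901 [ 0.4854 -0.1938  0.0998] [ 0.485  -0.1934  0.0988] [0.0457 0.0457 0.0073] (array([ 0.48504233, -0.19348769]), np.float64(0.02279239908771423))
3207 [ 0.4918 -0.3349  0.0999] [ 0.4913 -0.3353  0.0987] [0.0534 0.0531 0.0073] (array([ 0.49144109, -0.33533912]), np.float64(0.026672386477306013))
2661 [ 0.4147 -0.1259  0.0998] [ 0.4143 -0.1255  0.0988] [0.0452 0.0467 0.0075] (array([ 0.41396418, -0.12514223]), np.float64(0.022996088203779127))
[([95.7, 79.8], 0.9, array([ 0.422, -0.139,  0.1  ])), ([106.1, 8.2], 0.81, array([ 0.478, -0.1  ,  0.043])), ([190.9, 40.3], 0.73, array([ 0.485, -0.199,  0.1  ])), ([340.1, 108.7], 0.64, array([ 0.493, -0.333,  0.101]))]
[]
```

View pics/w2.png

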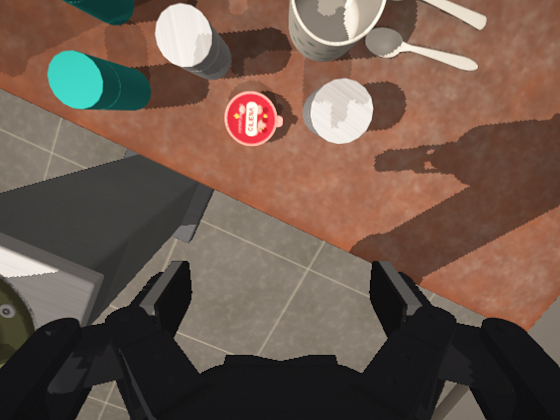

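Wrist view: the right tin at (338,110) measures 53 mm, so it is the wide one. The left tin at (185,35) measures 46 mm. I take the wide tin first.

play_rows([
  {"x": 0.3, "y": -0.04, "z": 0, "ax": 0, "ay": 0, "az": 0, "fingers": 0},
  {"x": 0.6, "y": -0.08, "z": 0, "ax": 0, "ay": 0, "az": 0, "fingers": 0},
  {"x": 0.9, "y": -0.12, "z": -0.1, "ax": 0, "ay": 0, "az": 0, "fingers": 0},
  {"x": 0.9, "y": -0.12, "z": -0.5, "ax": 0, "ay": 0, "az": 0, "fingers": 0},
  {"x": 0.9, "y": -0.12, "z": -0.9, "ax": 0, "ay": 0, "az": 0, "fingers": 0},
])

```text
t: 3.45
position: [0.4884, -0.3386, 0.1402]
orientation: [0.0, 0.974, 0.225, -0.0]
force: [-0.3, -0.7, 0.7]
grip_width: 0.085
gripper_force: 0.0
```

play_rows([
  {"x": 0, "y": 0, "z": -0.4, "ax": 0, "ay": 0, "az": 0, "fingers": 0},
  {"x": 0, "y": 0, "z": -0.8, "ax": 0, "ay": 0, "az": 0, "fingers": 0},
  {"x": 0, "y": 0, "z": -0.85, "ax": 0, "ay": 0, "az": 0, "fingers": 0},
  {"x": 0, "y": 0, "z": -0.85, "ax": 0, "ay": 0, "az": 0, "fingers": 255},
  {"x": 0, "y": 0, "z": -0.85, "ax": 0, "ay": 0, "az": 0, "fingers": 255},
])

```text
t: 4.08
position: [0.49, -0.338, 0.0586]
orientation: [0.001, 0.974, 0.226, 0.001]
force: [-5.6, 6.1, 21.8]
grip_width: 0.0519
gripper_force: 61.0
```

play_rows([
  {"x": 0, "y": 0, "z": 0, "ax": 0, "ay": 0, "az": 0, "fingers": 255},
  {"x": 0, "y": 0, "z": 0, "ax": 0, "ay": 0, "az": 0, "fingers": 255},
  {"x": 0, "y": 0, "z": 0, "ax": 0, "ay": 0, "az": 0, "fingers": 255},
  {"x": 0, "y": 0, "z": 0, "ax": 0, "ay": 0, "az": 0, "fingers": 255},
  {"x": 0, "y": 0, "z": 0, "ax": 0, "ay": 0, "az": 0, "fingers": 255},
])

```text
t: 4.7
position: [0.4902, -0.3379, 0.0587]
orientation: [0.002, 0.974, 0.226, 0.001]
force: [-1.8, 1.2, 6.7]
grip_width: 0.0521
gripper_force: 62.7
```

play_rows([
  {"x": 0, "y": 0, "z": 0.2, "ax": 0, "ay": 0, "az": 0, "fingers": 255},
  {"x": 0, "y": 0, "z": 0.5, "ax": 0, "ay": 0, "az": 0, "fingers": 255},
  {"x": 0, "y": 0, "z": 0.8, "ax": 0, "ay": 0, "az": 0, "fingers": 255},
  {"x": 0, "y": 0, "z": 1, "ax": 0, "ay": 0, "az": 0, "fingers": 255},
  {"x": 0, "y": 0, "z": 1, "ax": 0, "ay": 0, "az": 0, "fingers": 255},
])

```text
t: 5.32
position: [0.4898, -0.3375, 0.1584]
orientation: [0.001, 0.974, 0.226, 0.001]
force: [0.1, 0.8, -1.7]
grip_width: 0.0521
gripper_force: 62.9
```

play_rows([
  {"x": 0, "y": 0.2, "z": 0.3, "ax": 0, "ay": 0, "az": 0, "fingers": 255},
  {"x": 0, "y": 0.5, "z": 0.6, "ax": 0, "ay": 0, "az": 0, "fingers": 255},
  {"x": 0, "y": 0.8, "z": 0.9, "ax": 0, "ay": 0, "az": 0, "fingers": 255},
  {"x": 0, "y": 1, "z": 1, "ax": 0, "ay": 0, "az": 0, "fingers": 255},
  {"x": 0, "y": 1, "z": 1, "ax": 0, "ay": 0, "az": 0, "fingers": 255},
])

```text
t: 5.95
position: [0.4891, -0.2355, 0.2559]
orientation: [0.0, 0.974, 0.228, -0.0]
force: [-0.3, -0.5, -2.8]
grip_width: 0.052
gripper_force: 63.2
```

play_rows([
  {"x": 0, "y": 0.3, "z": 0.1, "ax": 0, "ay": 0, "az": 0, "fingers": 255},
  {"x": 0, "y": 0.6, "z": 0.2, "ax": 0, "ay": 0, "az": 0, "fingers": 255},
  {"x": 0, "y": 0.9, "z": 0.4, "ax": 0, "ay": 0, "az": 0, "fingers": 255},
  {"x": -0.1, "y": 1, "z": 0.4, "ax": 0, "ay": 0, "az": 0, "fingers": 255},
  {"x": -0.1, "y": 1, "z": 0.4, "ax": 0, "ay": 0, "az": 0, "fingers": 255},
])

```text
t: 6.58
position: [0.4775, -0.1382, 0.2948]
orientation: [0.0, 0.974, 0.226, -0.001]
force: [-0.3, -0.9, -1.5]
grip_width: 0.0525
gripper_force: 63.3
```

play_rows([
  {"x": 0, "y": 0.4, "z": 0, "ax": 0, "ay": 0, "az": 0, "fingers": 255},
  {"x": -0.1, "y": 0.8, "z": 0, "ax": 0, "ay": 0, "az": 0, "fingers": 255},
  {"x": -0.2, "y": 1, "z": 0, "ax": 0, "ay": 0, "az": 0, "fingers": 255},
  {"x": -0.2, "y": 1, "z": 0, "ax": 0, "ay": 0, "az": 0, "fingers": 255},
  {"x": -0.2, "y": 1, "z": 0, "ax": 0, "ay": 0, "az": 0, "fingers": 255},
])

```text
t: 7.2
position: [0.4588, -0.0392, 0.296]
orientation: [0.0, 0.974, 0.225, -0.0]
force: [-0.6, 0.2, -2.1]
grip_width: 0.0522
gripper_force: 63.3
```

```bash
cat > gfit.py <<'E'
from h import *
import pickle,sys
from scipy.optimize import minimize_scalar
def fit(clouds,c0=(.55,.06,.17)):
    f=np.vstack([c.reshape(-1,3) for c in clouds]);f=f[np.isfinite(f).all(1)]
    f=f[(np.abs(f-np.array(c0))<[.06,.06,.03]).all(1)]
    best=None
    for ph in np.radians(np.arange(10,42,1)):
        n=np.r_[.5*np.sin(ph),-.5*np.cos(ph),np.sqrt(.75)]
        h=f@n
        hist,e=np.histogram(h,np.arange(h.min(),h.max(),.002))
        k=np.argmax(hist[:-1]+hist[1:]); 
        if best is None or hist[k]+hist[k+1]>best[0]: best=(hist[k]+hist[k+1],ph,e[k+1])
    _,ph,d=best
    q=f[abs(f@np.r_[.5*np.sin(ph),-.5*np.cos(ph),np.sqrt(.75)]-d)<.004]
    n=np.linalg.svd(q-q.mean(0),full_matrices=False)[2][2];n*=np.sign(n[2])
    print("plane yaw",np.degrees(best[1]),"n pts",len(q),"svd n",n.round(3),"tilt",np.degrees(np.arccos(n[2])).round(1),"yaw",np.degrees(np.arctan2(n[0],-n[1])).round(1))
    # rim square: in-plane coords, min-area rectangle
    def frame(ph):
        z=np.r_[.5*np.sin(ph),-.5*np.cos(ph),np.sqrt(.75)];y=np.r_[np.cos(ph),np.sin(ph),0];x=np.cross(y,z);return np.c_[x,y,z]
    F=frame(ph);l=q@F
    r=cv2.minAreaRect(((l[:,:2])*1e3).astype(np.float32));print("rect",r)
    ph2=ph
    F=frame(ph2);l=q@F
    lo,hi=np.percentile(l,1,0),np.percentile(l,99,0);c=(lo+hi)/2;c[2]=np.median(l[:,2])
    o=F@c;print("origin",o.round(4),"ext",(hi-lo).round(4))
    return ph2,o,q,F
if __name__=="__main__":
    fs=sys.argv[1:]
    for g in fs+([fs] if len(fs)>1 else []):
        g=[g] if isinstance(g,str) else g;print(g)
        fit([pickle.load(open(x+".pkl","rb"))[1] for x in g])
E
python3 look.py w3; python3 gfit.py top side w3
```

```text
7.2 [[0.8988, 0.4384, -0.0002, 0.4588], [0.4384, -0.8988, -0.001, -0.0392], [-0.0006, 0.0008, -1.0, 0.296], [0.0, 0.0, 0.0, 1.0]] [ 0.67 -0.1  -0.59  1.77 -0.06  1.45 -1.03] [-0.6  0.2 -2.1]
1175 [ 0.4859 -0.192   0.0999] [ 0.4855 -0.1933  0.0986] [0.0453 0.0463 0.0071] (array([ 0.48544508, -0.19309425]), np.float64(0.02274152608999603))
1294 [ 0.4898 -0.0788  0.0999] [ 0.4892 -0.0792  0.0985] [0.045  0.0453 0.007 ] (array([ 0.48939107, -0.07921488]), np.float64(0.022610674960917034))
394 [ 0.4256 -0.1301  0.0999] [ 0.4241 -0.1288  0.0989] [0.0269 0.0368 0.0066] (array([ 0.42309179, -0.12796948]), np.float64(0.016277277700604727))
[([396.5, 206.2], 0.74, array([ 0.491, -0.172,  0.099])), ([282.3, 281.0], 0.7, array([ 0.471, -0.033,  0.337])), ([335.9, 228.5], 0.64, array([ 0.437, -0.121,  0.1  ])), ([321.3, 169.8], 0.62, array([ 0.491, -0.073,  0.101])), ([415.6, 246.9], 0.31, array([ 0.444, -0.265,  0.027]))]
[([229.3, 51.3], 0.7, array([0.559, 0.074, 0.061]))]
['top']
plane yaw 27.0 n pts 236 svd n [ 0.226 -0.454  0.862] tilt 30.5 yaw 26.5
rect ((106.09555053710938, 517.63739013671
[... 168 characters left out ...]
-0.445  0.868] tilt 29.8 yaw 26.4
rect ((104.55067443847656, 513.7344970703125), (69.06124114990234, 65.42684173583984), 0.4089360237121582)
origin [0.5568 0.0381 0.1704] ext [0.068  0.0647 0.006 ]
['w3']
plane yaw 23.0 n pts 3116 svd n [ 0.216 -0.45   0.867] tilt 29.9 yaw 25.6
rect ((74.10340118408203, 528.5521240234375), (66.92189025878906, 66.55335998535156), 2.3254342079162598)
origin [0.5576 0.0379 0.17  ] ext [0.0657 0.0659 0.0057]
['top', 'side', 'w3']
plane yaw 28.0 n pts 3536 svd n [ 0.22  -0.448  0.867] tilt 29.9 yaw 26.2
rect ((113.00929260253906, 511.8197937011719), (69.81140899658203, 70.75387573242188), 89.17625427246094)
origin [0.5577 0.0379 0.17  ] ext [0.0661 0.0656 0.0062]
```

View pics/w3.png

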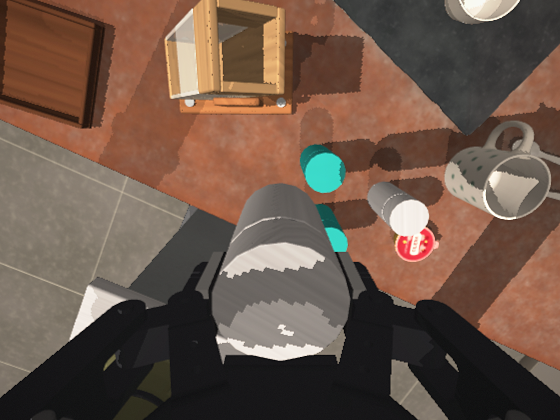

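Wrist view: the tin is held straight between the fingers, with its top at about (282,300). The mouth is at (248,45). I measure the tin's offset in the hand and work out the aligned pose.

```bash
cat > goal.py <<'E'
from h import *
import pickle
def inhand(n):
    s,w,M=pickle.load(open(n+".pkl","rb"))
    l=(w.reshape(-1,3)-M[:3,3])@M[:3,:3]
    q=l[(np.hypot(l[:,0],l[:,1])<.034)&(l[:,2]<-.03)&(l[:,2]>-.055)]
    print("top z",np.median(q[:,2]))
    q=q[abs(q[:,2]-np.median(q[:,2]))<.004]
    h=cv2.convexHull((q[:,:2]*1e4).astype(np.float32))[:,0]/1e4
    print(len(q),circ(h),(q.min(0)).round(4),q.max(0).round(4))
    return np.median(q[:,2])
O=np.array([.5576,.0379,.170]);yaw=np.radians(25.6)
n=np.r_[.5*np.sin(yaw),-.5*np.cos(yaw),np.sqrt(.75)];gy=np.r_[np.cos(yaw),np.sin(yaw),0];gx=np.cross(gy,n);G=np.c_[gx,gy,n]
def target(h,foot,dx=0.,dy=0.):
    "tool x = gy; tin foot centre in tool at (dx,dy,foot)"
    Rt=np.c_[gy,np.cross(-n,gy),-n];p=O+n*h-Rt@np.r_[dx,dy,foot];return Rt,p
def delta(h,foot,dx=0.,dy=0.):
    Rt,p=target(h,foot,dx,dy);M,s=T()
    print("shift/0.1",((p-M[:3,3])/.1).round(3),"turn/60",(R.from_matrix(Rt@M[:3,:3].T).as_rotvec()/np.radians(60)).round(3))
    f=M[:3,:3]@np.r_[dx,dy,foot]+M[:3,3];print("foot in gauge",(G.T@(f-O)).round(4),"axis ang deg",np.degrees(np.arccos(-M[:3,2]@n)).round(2),"t",s["t"],"F",s["force"].round(1),"grip",s["grip_width"],"j",s["joints"].round(2))
E
python3 -c "
from goal import *
inhand('w3');delta(.04,.0587);print(gx,gy,n)"
```

```text
top z -0.041256547212486915
14037 (array([ 0.00347001, -0.00114293]), np.float64(0.028851022056661093)) [-0.023  -0.0326 -0.0453] [ 0.0301  0.0321 -0.0373]
shift/0.1 [ 1.199  0.319 -0.407] turn/60 [ 0.45   0.218 -0.007]
foot in gauge [-0.011  -0.122   0.0715] axis ang deg 29.99 t 7.35 F [-0.4 -0.2 -1.8] grip 0.052043214447828785 j [ 0.67 -0.1  -0.59  1.77 -0.06  1.46 -1.03]
[ 0.37419724 -0.78100988 -0.5       ] [0.90183253 0.43208575 0.        ] [ 0.21604287 -0.45091626  0.8660254 ]
```

play_rows([
  {"x": 0.2, "y": 0.0, "z": 0, "ax": 0.1, "ay": 0.05, "az": 0, "fingers": 255},
  {"x": 0.4, "y": 0.1, "z": 0, "ax": 0.22, "ay": 0.1, "az": 0, "fingers": 255},
  {"x": 0.7, "y": 0.2, "z": 0, "ax": 0.35, "ay": 0.17, "az": 0, "fingers": 255},
  {"x": 1, "y": 0.3, "z": 0, "ax": 0.45, "ay": 0.22, "az": -0.01, "fingers": 255},
  {"x": 1, "y": 0.3, "z": 0, "ax": 0.45, "ay": 0.22, "az": -0.01, "fingers": 255},
])

```text
t: 7.98
position: [0.5605, -0.0103, 0.2912]
orientation: [-0.255, 0.942, 0.211, -0.06]
force: [-0.7, -0.3, -2.3]
grip_width: 0.0523
gripper_force: 63.4
```

```bash
python3 -c "
from goal import *
delta(.02,.0587,.0035)"
```

```text
shift/0.1 [ 0.11   0.112 -0.53 ] turn/60 [-0.004 -0.008  0.005]
foot in gauge [-0.0223 -0.0149  0.0686] axis ang deg 0.44 t 7.975 F [-0.7 -0.3 -2.3] grip 0.052316314539579 j [ 0.65  0.4  -0.57  1.38 -0.24  1.7  -1.04]
```

play_rows([
  {"x": 0.06, "y": 0.06, "z": -0.1, "ax": 0, "ay": 0, "az": 0, "fingers": 255},
  {"x": 0.11, "y": 0.11, "z": -0.25, "ax": 0, "ay": 0, "az": 0, "fingers": 255},
  {"x": 0.11, "y": 0.11, "z": -0.4, "ax": 0, "ay": 0, "az": 0, "fingers": 255},
  {"x": 0.11, "y": 0.11, "z": -0.53, "ax": 0, "ay": 0, "az": 0, "fingers": 255},
  {"x": 0.11, "y": 0.11, "z": -0.53, "ax": 0, "ay": 0, "az": 0, "fingers": 255},
])

```text
t: 8.6
position: [0.5689, 0.0037, 0.2422]
orientation: [-0.253, 0.942, 0.213, -0.059]
force: [0.4, -0.3, -0.9]
grip_width: 0.0522
gripper_force: 63.4
```

```bash
python3 look.py w4 | head -1; python3 -c "
from goal import *
delta(.0,.0587,.0035)"; python3 gfit.py w4
```

```text
8.6 [[0.9021, 0.3717, -0.2192, 0.5689], [0.4315, -0.7814, 0.4507, 0.0037], [-0.0038, -0.5012, -0.8653, 0.2422], [0.0, 0.0, 0.0, 1.0]] [ 0.62  0.43 -0.57  1.44 -0.22  1.6  -1.04] [ 0.4 -0.3 -0.9]
shift/0.1 [-0.029  0.06  -0.231] turn/60 [ 0.    -0.001  0.001]
foot in gauge [-0.0058  0.      0.0233] axis ang deg 0.04 t 8.75 F [-0.2 -0.1 -2.4] grip 0.0518950713883905 j [ 0.62  0.43 -0.57  1.44 -0.22  1.6  -1.04]
['w4']
plane yaw 28.0 n pts 1881 svd n [ 0.22  -0.449  0.866] tilt 30.0 yaw 26.1
rect ((113.75992584228516, 513.623046875), (60.078041076660156, 66.20791625976562), 87.81410217285156)
origin [0.5637 0.0393 0.1696] ext [0.0649 0.0557 0.0049]
```

View pics/w4.png

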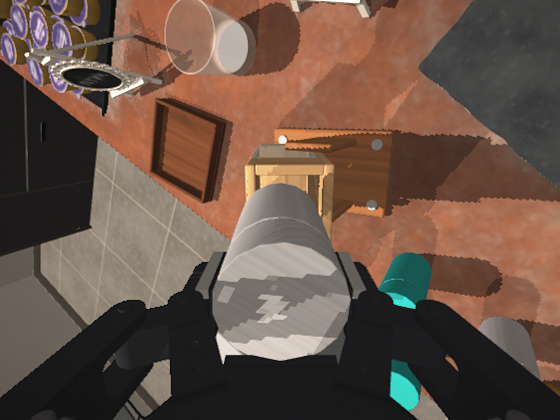

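Wrist view: the tin is in line with the mouth, with the rim visible behind it at about (290,170). The tray is at (188,150). Approaching the rim gently.

play_rows([
  {"x": -0.02, "y": 0.02, "z": -0.05, "ax": 0, "ay": 0, "az": 0, "fingers": 255},
  {"x": -0.02, "y": 0.03, "z": -0.1, "ax": 0, "ay": 0, "az": 0, "fingers": 255},
  {"x": -0.02, "y": 0.045, "z": -0.15, "ax": 0, "ay": 0, "az": 0, "fingers": 255},
  {"x": -0.022, "y": 0.047, "z": -0.2, "ax": 0, "ay": 0, "az": 0, "fingers": 255},
  {"x": -0.022, "y": 0.047, "z": -0.2, "ax": 0, "ay": 0, "az": 0, "fingers": 255},
])

```text
t: 9.38
position: [0.5674, 0.0087, 0.2228]
orientation: [-0.253, 0.942, 0.214, -0.059]
force: [-0.7, 0.2, -2.3]
grip_width: 0.052
gripper_force: 63.4
```

```bash
python3 -c "
from goal import *
delta(.0,.0587,.0035)"
```

```text
shift/0.1 [-0.003  0.012 -0.019] turn/60 [-0.    -0.003  0.   ]
foot in gauge [-0.     -0.0004  0.0023] axis ang deg 0.14 t 9.375 F [-0.7  0.2 -2.3] grip 0.05195155520778715 j [ 0.62  0.44 -0.57  1.47 -0.22  1.56 -1.03]
```

Aligned, 2.3 mm short. I creep 3.5 mm further along the bore.

play_rows([
  {"x": -0.002, "y": 0.005, "z": -0.009, "ax": 0, "ay": 0, "az": 0, "fingers": 255},
  {"x": -0.004, "y": 0.009, "z": -0.017, "ax": 0, "ay": 0, "az": 0, "fingers": 255},
  {"x": -0.006, "y": 0.013, "z": -0.025, "ax": 0, "ay": 0, "az": 0, "fingers": 255},
  {"x": -0.008, "y": 0.016, "z": -0.03, "ax": 0, "ay": 0, "az": 0, "fingers": 255},
  {"x": -0.008, "y": 0.016, "z": -0.03, "ax": 0, "ay": 0, "az": 0, "fingers": 255},
])

```text
t: 10.0
position: [0.5675, 0.0099, 0.2215]
orientation: [-0.252, 0.942, 0.214, -0.057]
force: [1.1, -2.3, 5.5]
grip_width: 0.052
gripper_force: 63.6
```

play_rows([
  {"x": -0.002, "y": 0.005, "z": -0.009, "ax": 0, "ay": 0, "az": 0, "fingers": 255},
  {"x": -0.002, "y": 0.005, "z": -0.009, "ax": 0, "ay": 0, "az": 0, "fingers": 255},
  {"x": -0.002, "y": 0.005, "z": -0.009, "ax": 0, "ay": 0, "az": 0, "fingers": 255},
  {"x": -0.002, "y": 0.005, "z": -0.009, "ax": 0, "ay": 0, "az": 0, "fingers": 255},
  {"x": -0.002, "y": 0.005, "z": -0.009, "ax": 0, "ay": 0, "az": 0, "fingers": 255},
])

```text
t: 10.62
position: [0.5675, 0.01, 0.2215]
orientation: [-0.252, 0.942, 0.213, -0.057]
force: [0.4, -4.7, 9.1]
grip_width: 0.0521
gripper_force: 64.6
```

```bash
python3 -c "
from goal import *
delta(.0,.0587,.0035)"
```

```text
shift/0.1 [-0.004 -0.001 -0.006] turn/60 [0.    0.001 0.001]
foot in gauge [-0.0002  0.0005  0.0006] axis ang deg 0.07 t 10.625 F [ 0.4 -4.7  9.1] grip 0.05207250947949367 j [ 0.62  0.44 -0.57  1.48 -0.22  1.56 -1.03]
```

The wide tin rests on the rim, in line, at about 11 N and z = 0.6 mm. Retracting and taking it to the tray.

play_rows([
  {"x": 0.03, "y": -0.06, "z": 0.12, "ax": 0, "ay": 0, "az": 0, "fingers": 255},
  {"x": 0.1, "y": -0.2, "z": 0.4, "ax": 0, "ay": 0, "az": 0, "fingers": 255},
  {"x": 0.1, "y": -0.2, "z": 0.7, "ax": 0, "ay": 0, "az": 0, "fingers": 255},
  {"x": 0.1, "y": -0.2, "z": 0.9, "ax": 0, "ay": 0, "az": 0, "fingers": 255},
  {"x": 0.1, "y": -0.2, "z": 1, "ax": 0, "ay": 0, "az": 0, "fingers": 255},
])

```text
t: 11.25
position: [0.5768, -0.0088, 0.3203]
orientation: [-0.252, 0.942, 0.214, -0.058]
force: [-0.3, -0.1, -2.9]
grip_width: 0.0521
gripper_force: 63.4
```

play_rows([
  {"x": -0.2, "y": 0.3, "z": 0, "ax": -0.1, "ay": -0.05, "az": 0, "fingers": 255},
  {"x": -0.4, "y": 0.6, "z": 0, "ax": -0.22, "ay": -0.1, "az": 0, "fingers": 255},
  {"x": -0.6, "y": 0.9, "z": 0, "ax": -0.35, "ay": -0.17, "az": 0, "fingers": 255},
  {"x": -0.6, "y": 1, "z": 0, "ax": -0.45, "ay": -0.216, "az": 0, "fingers": 255},
  {"x": -0.6, "y": 1, "z": 0, "ax": -0.45, "ay": -0.216, "az": 0, "fingers": 255},
])

```text
t: 11.88
position: [0.5146, 0.0957, 0.3199]
orientation: [-0.0, 0.974, 0.225, -0.0]
force: [-0.2, -0.1, -1.6]
grip_width: 0.052
gripper_force: 63.6
```

play_rows([
  {"x": -0.2, "y": 0.3, "z": 0, "ax": 0, "ay": 0, "az": 0, "fingers": 255},
  {"x": -0.4, "y": 0.6, "z": 0, "ax": 0, "ay": 0, "az": 0, "fingers": 255},
  {"x": -0.6, "y": 0.9, "z": 0, "ax": 0, "ay": 0, "az": 0, "fingers": 255},
  {"x": -0.6, "y": 1, "z": 0, "ax": 0, "ay": 0, "az": 0, "fingers": 255},
  {"x": -0.6, "y": 1, "z": 0, "ax": 0, "ay": 0, "az": 0, "fingers": 255},
])

```text
t: 12.5
position: [0.4571, 0.1901, 0.3189]
orientation: [-0.001, 0.975, 0.221, -0.001]
force: [1.2, -0.5, -2.2]
grip_width: 0.052
gripper_force: 63.6
```

```bash
python3 -c "
from h import *
import pickle
for c in('top','side','w4'):
    w=pickle.load(open(c+'.pkl','rb'))[1].reshape(-1,3)
    t=w[(abs(w[:,0]-.45)<.1)&(abs(w[:,1]-.30)<.09)&(w[:,2]>.016)&(w[:,2]<.028)]
    print(c,len(t),cv2.minAreaRect((t[:,:2]*1e3).astype(np.float32)),np.median(t[:,2]))
M,s=T();print(M.round(4),s['t'],s['joints'].round(2),s['force'])"
```

```text
top 395 ((450.5030517578125, 295.52960205078125), (129.77528381347656, 130.91510009765625), 8.099260330200195) 0.021253889535402824
side 789 ((446.01690673828125, 293.95806884765625), (129.93435668945312, 131.2465362548828), 8.001004219055176) 0.021847311391191362
w4 1319 ((458.64959716796875, 304.6927490234375), (156.92868041992188, 150.24391174316406), 8.028353691101074) 0.020882563639335605
[[ 0.9025  0.4307 -0.003   0.4571]
 [ 0.4307 -0.9025  0.0015  0.1901]
 [-0.002  -0.0027 -1.      0.3189]
 [ 0.      0.      0.      1.    ]] 12.5 [ 0.34 -0.02 -0.77  1.66 -0.01  1.5  -1.55] [ 1.16532115 -0.52186991 -2.21123069]
```

play_rows([
  {"x": 0, "y": 0.3, "z": -0.1, "ax": 0, "ay": 0, "az": 0, "fingers": 255},
  {"x": -0.05, "y": 0.6, "z": -0.3, "ax": 0, "ay": 0, "az": 0, "fingers": 255},
  {"x": -0.1, "y": 0.9, "z": -0.6, "ax": 0, "ay": 0, "az": 0, "fingers": 255},
  {"x": -0.12, "y": 1, "z": -0.9, "ax": 0, "ay": 0, "az": 0, "fingers": 255},
  {"x": -0.12, "y": 1, "z": -1, "ax": 0, "ay": 0, "az": 0, "fingers": 255},
])

```text
t: 13.12
position: [0.4445, 0.2892, 0.217]
orientation: [-0.001, 0.975, 0.221, -0.003]
force: [-0.0, -0.7, -0.2]
grip_width: 0.0519
gripper_force: 63.5
```

play_rows([
  {"x": 0, "y": 0, "z": -0.3, "ax": 0, "ay": 0, "az": 0, "fingers": 255},
  {"x": 0, "y": 0, "z": -0.6, "ax": 0, "ay": 0, "az": 0, "fingers": 255},
  {"x": 0, "y": 0, "z": -0.9, "ax": 0, "ay": 0, "az": 0, "fingers": 255},
  {"x": 0, "y": 0, "z": -1, "ax": 0, "ay": 0, "az": 0, "fingers": 255},
  {"x": 0, "y": 0, "z": -1, "ax": 0, "ay": 0, "az": 0, "fingers": 255},
])

```text
t: 13.75
position: [0.4455, 0.2899, 0.1196]
orientation: [-0.001, 0.975, 0.22, -0.001]
force: [0.5, 0.5, -0.8]
grip_width: 0.052
gripper_force: 63.5
```

Contact is expected at TCP z of about 0.065, so I go down 53 mm and check.

play_rows([
  {"x": 0, "y": 0, "z": -0.2, "ax": 0, "ay": 0, "az": 0, "fingers": 255},
  {"x": 0, "y": 0, "z": -0.38, "ax": 0, "ay": 0, "az": 0, "fingers": 255},
  {"x": 0, "y": 0, "z": -0.5, "ax": 0, "ay": 0, "az": 0, "fingers": 255},
  {"x": 0, "y": 0, "z": -0.53, "ax": 0, "ay": 0, "az": 0, "fingers": 255},
  {"x": 0, "y": 0, "z": -0.53, "ax": 0, "ay": 0, "az": 0, "fingers": 255},
])

```text
t: 14.38
position: [0.4446, 0.2911, 0.0664]
orientation: [-0.001, 0.975, 0.221, -0.001]
force: [-0.3, 0.0, -1.9]
grip_width: 0.0517
gripper_force: 63.5
```

play_rows([
  {"x": 0, "y": 0, "z": -0.01, "ax": 0, "ay": 0, "az": 0, "fingers": 255},
  {"x": 0, "y": 0, "z": -0.017, "ax": 0, "ay": 0, "az": 0, "fingers": 255},
  {"x": 0, "y": 0, "z": -0.017, "ax": 0, "ay": 0, "az": 0, "fingers": 0},
  {"x": 0, "y": 0, "z": -0.017, "ax": 0, "ay": 0, "az": 0, "fingers": 0},
  {"x": 0, "y": 0, "z": -0.017, "ax": 0, "ay": 0, "az": 0, "fingers": 0},
])

```text
t: 15.0
position: [0.4449, 0.291, 0.065]
orientation: [-0.001, 0.975, 0.221, -0.0]
force: [0.6, -0.4, 0.7]
grip_width: 0.0854
gripper_force: 0.0
```

play_rows([
  {"x": 0, "y": 0, "z": 0, "ax": 0, "ay": 0, "az": 0, "fingers": 0},
  {"x": 0, "y": 0, "z": 0.2, "ax": 0, "ay": 0, "az": 0, "fingers": 0},
  {"x": 0, "y": 0, "z": 0.5, "ax": 0, "ay": 0, "az": 0, "fingers": 0},
  {"x": 0, "y": 0, "z": 0.9, "ax": 0, "ay": 0, "az": 0, "fingers": 0},
  {"x": 0, "y": 0, "z": 1, "ax": 0, "ay": 0, "az": 0, "fingers": 0},
])

```text
t: 15.62
position: [0.4461, 0.2923, 0.1687]
orientation: [-0.001, 0.975, 0.221, 0.002]
force: [-0.0, -0.6, -0.7]
grip_width: 0.0853
gripper_force: 0.0
```

play_rows([
  {"x": 0, "y": 0, "z": 0.3, "ax": 0, "ay": 0, "az": 0, "fingers": 0},
  {"x": 0, "y": -0.2, "z": 0.6, "ax": 0, "ay": 0, "az": 0, "fingers": 0},
  {"x": 0, "y": -0.5, "z": 0.8, "ax": 0, "ay": 0, "az": 0, "fingers": 0},
  {"x": 0, "y": -0.9, "z": 1, "ax": 0, "ay": 0, "az": 0, "fingers": 0},
  {"x": 0, "y": -1, "z": 1, "ax": 0, "ay": 0, "az": 0, "fingers": 0},
])

```text
t: 16.25
position: [0.4457, 0.1886, 0.2664]
orientation: [0.0, 0.976, 0.219, 0.001]
force: [0.2, 0.8, 0.0]
grip_width: 0.0857
gripper_force: 0.0
```

```bash
python3 -c "
from h import *
s,w,M,st=wcloud();f=w.reshape(-1,3)
s2=snapshot('side');f2=cloud(s2).reshape(-1,3)
for g in(f,f2):
    q=g[(np.hypot(g[:,0]-.448,g[:,1]-.295)<.06)&(g[:,2]>.095)&(g[:,2]<.13)]
    print(len(q),q.min(0).round(4),q.max(0).round(4),q.mean(0).round(4))
print(st['t'],M[:3,3])"
```

```text
2493 [0.4193 0.2667 0.095 ] [0.4731 0.3201 0.1084] [0.4474 0.2927 0.1057]
603 [0.4187 0.2653 0.095 ] [0.4724 0.3202 0.1107] [0.4446 0.2958 0.1058]
16.25 [0.445708   0.18858081 0.26635452]
```

The wide tin stands upright in the tray (top at z = 0.106, centre (0.447, 0.293)). Now the narrow tin.

play_rows([
  {"x": 0, "y": -0.4, "z": 0, "ax": 0, "ay": 0, "az": 0, "fingers": 0},
  {"x": 0, "y": -0.8, "z": 0, "ax": 0, "ay": 0, "az": 0, "fingers": 0},
  {"x": 0.1, "y": -1, "z": 0, "ax": 0, "ay": 0, "az": 0, "fingers": 0},
  {"x": 0.1, "y": -1, "z": 0, "ax": 0, "ay": 0, "az": 0, "fingers": 0},
  {"x": 0.1, "y": -1, "z": 0, "ax": 0, "ay": 0, "az": 0, "fingers": 0},
])

```text
t: 16.98
position: [0.4545, 0.0932, 0.2645]
orientation: [-0.002, 0.975, 0.223, -0.001]
force: [-0.8, 0.7, -0.2]
grip_width: 0.0852
gripper_force: 0.0
```

play_rows([
  {"x": 0, "y": -0.4, "z": 0, "ax": 0, "ay": 0, "az": 0, "fingers": 0},
  {"x": 0, "y": -0.8, "z": 0, "ax": 0, "ay": 0, "az": 0, "fingers": 0},
  {"x": 0.1, "y": -1, "z": 0, "ax": 0, "ay": 0, "az": 0, "fingers": 0},
  {"x": 0.1, "y": -1, "z": 0, "ax": 0, "ay": 0, "az": 0, "fingers": 0},
  {"x": 0.1, "y": -1, "z": 0, "ax": 0, "ay": 0, "az": 0, "fingers": 0},
])

```text
t: 17.6
position: [0.4649, -0.0068, 0.2647]
orientation: [-0.001, 0.975, 0.223, -0.001]
force: [0.6, 0.5, -0.2]
grip_width: 0.0854
gripper_force: 0.0
```

play_rows([
  {"x": 0, "y": -0.4, "z": 0, "ax": 0, "ay": 0, "az": 0, "fingers": 0},
  {"x": 0, "y": -0.8, "z": 0, "ax": 0, "ay": 0, "az": 0, "fingers": 0},
  {"x": 0.1, "y": -1, "z": 0, "ax": 0, "ay": 0, "az": 0, "fingers": 0},
  {"x": 0.1, "y": -1, "z": 0, "ax": 0, "ay": 0, "az": 0, "fingers": 0},
  {"x": 0.1, "y": -1, "z": 0, "ax": 0, "ay": 0, "az": 0, "fingers": 0},
])

```text
t: 18.23
position: [0.4751, -0.1069, 0.2647]
orientation: [-0.001, 0.975, 0.222, -0.001]
force: [1.2, -0.2, 0.0]
grip_width: 0.0857
gripper_force: 0.0
```

```bash
python3 look.py w5
```

```text
18.225 [[0.901, 0.4338, -0.0018, 0.4751], [0.4338, -0.901, 0.0024, -0.1069], [-0.0006, -0.0029, -1.0, 0.2647], [0.0, 0.0, 0.0, 1.0]] [ 0.64 -0.02 -0.46  1.77 -0.01  1.39 -0.94] [ 1.2 -0.2  0. ]
1424 [ 0.4861 -0.1924  0.0999] [ 0.4856 -0.193   0.0987] [0.0451 0.0457 0.0073] (array([ 0.48552391, -0.1931932 ]), np.float64(0.022712871092326288))
1595 [ 0.4898 -0.0791  0.1   ] [ 0.4892 -0.0794  0.0989] [0.0455 0.0454 0.0075] (array([ 0.48930596, -0.07933381]), np.float64(0.022657889677328628))
1300 [ 0.4153 -0.1245  0.0999] [ 0.4145 -0.1248  0.0987] [0.0458 0.0453 0.0072] (array([ 0.41440984, -0.12481152]), np.float64(0.022776385290939696))
[([274.2, 233.0], 0.74, array([ 0.427, -0.121,  0.1  ])), ([352.5, 204.2], 0.7, array([ 0.492, -0.181,  0.1  ])), ([263.9, 161.5], 0.57, array([ 0.492, -0.078,  0.1  ]))]
[([140.8, 38.7], 0.73, array([0.545, 0.102, 0.027]))]
```

play_rows([
  {"x": 0.05, "y": -0.4, "z": 0, "ax": 0, "ay": 0, "az": 0, "fingers": 0},
  {"x": 0.11, "y": -0.86, "z": 0, "ax": 0, "ay": 0, "az": 0, "fingers": 0},
  {"x": 0.11, "y": -0.86, "z": -0.2, "ax": 0, "ay": 0, "az": 0, "fingers": 0},
  {"x": 0.11, "y": -0.86, "z": -0.6, "ax": 0, "ay": 0, "az": 0, "fingers": 0},
  {"x": 0.11, "y": -0.86, "z": -1, "ax": 0, "ay": 0, "az": 0, "fingers": 0},
])

```text
t: 19.0
position: [0.4861, -0.1945, 0.1641]
orientation: [-0.0, 0.975, 0.222, -0.0]
force: [-0.3, 0.2, 0.3]
grip_width: 0.0857
gripper_force: 0.0
```

play_rows([
  {"x": 0, "y": 0.01, "z": -0.4, "ax": 0, "ay": 0, "az": 0, "fingers": 0},
  {"x": 0, "y": 0.01, "z": -0.8, "ax": 0, "ay": 0, "az": 0, "fingers": 0},
  {"x": 0, "y": 0.01, "z": -1, "ax": 0, "ay": 0, "az": 0, "fingers": 0},
  {"x": 0, "y": 0.01, "z": -1, "ax": 0, "ay": 0, "az": 0, "fingers": 0},
  {"x": 0, "y": 0.01, "z": -1, "ax": 0, "ay": 0, "az": 0, "fingers": 0},
])

```text
t: 19.62
position: [0.4866, -0.194, 0.0659]
orientation: [-0.0, 0.975, 0.221, 0.0]
force: [0.3, -0.3, 0.1]
grip_width: 0.0852
gripper_force: 0.0
```

play_rows([
  {"x": 0, "y": 0, "z": -0.05, "ax": 0, "ay": 0, "az": 0, "fingers": 0},
  {"x": 0, "y": 0, "z": -0.05, "ax": 0, "ay": 0, "az": 0, "fingers": 255},
  {"x": 0, "y": 0, "z": -0.05, "ax": 0, "ay": 0, "az": 0, "fingers": 255},
  {"x": 0, "y": 0, "z": -0.05, "ax": 0, "ay": 0, "az": 0, "fingers": 255},
  {"x": 0, "y": 0, "z": -0.05, "ax": 0, "ay": 0, "az": 0, "fingers": 255},
])

```text
t: 20.25
position: [0.4861, -0.1943, 0.0603]
orientation: [-0.0, 0.975, 0.221, -0.0]
force: [0.5, 0.2, 3.7]
grip_width: 0.0441
gripper_force: 61.1
```

play_rows([
  {"x": 0, "y": 0, "z": 0.2, "ax": 0, "ay": 0, "az": 0, "fingers": 255},
  {"x": 0, "y": 0, "z": 0.5, "ax": 0, "ay": 0, "az": 0, "fingers": 255},
  {"x": 0, "y": 0, "z": 0.8, "ax": 0, "ay": 0, "az": 0, "fingers": 255},
  {"x": 0, "y": 0, "z": 1, "ax": 0, "ay": 0, "az": 0, "fingers": 255},
  {"x": 0, "y": 0, "z": 1, "ax": 0, "ay": 0, "az": 0, "fingers": 255},
])

```text
t: 20.88
position: [0.4863, -0.1944, 0.1607]
orientation: [0.0, 0.975, 0.221, 0.0]
force: [-0.4, 0.3, -2.2]
grip_width: 0.0437
gripper_force: 61.4
```

play_rows([
  {"x": 0, "y": 0, "z": 0.3, "ax": 0, "ay": 0, "az": 0, "fingers": 255},
  {"x": 0, "y": 0.2, "z": 0.6, "ax": 0, "ay": 0, "az": 0, "fingers": 255},
  {"x": 0, "y": 0.6, "z": 0.9, "ax": 0, "ay": 0, "az": 0, "fingers": 255},
  {"x": 0, "y": 0.9, "z": 1, "ax": 0, "ay": 0, "az": 0, "fingers": 255},
  {"x": 0, "y": 0.9, "z": 1, "ax": 0, "ay": 0, "az": 0, "fingers": 255},
])

```text
t: 21.5
position: [0.4858, -0.1011, 0.2594]
orientation: [-0.001, 0.975, 0.224, -0.001]
force: [-0.4, -1.1, -1.7]
grip_width: 0.0441
gripper_force: 61.6
```

play_rows([
  {"x": 0.1, "y": 0.2, "z": 0.2, "ax": 0.1, "ay": 0.05, "az": 0, "fingers": 255},
  {"x": 0.4, "y": 0.5, "z": 0.4, "ax": 0.22, "ay": 0.1, "az": 0, "fingers": 255},
  {"x": 0.7, "y": 0.8, "z": 0.4, "ax": 0.35, "ay": 0.17, "az": 0, "fingers": 255},
  {"x": 0.8, "y": 0.9, "z": 0.4, "ax": 0.45, "ay": 0.217, "az": 0, "fingers": 255},
  {"x": 0.8, "y": 0.9, "z": 0.4, "ax": 0.45, "ay": 0.217, "az": 0, "fingers": 255},
])

```text
t: 22.12
position: [0.5657, -0.017, 0.2949]
orientation: [-0.254, 0.942, 0.211, -0.061]
force: [-0.4, 0.1, -1.8]
grip_width: 0.0436
gripper_force: 61.8
```

```bash
python3 look.py w6|head -1; python3 -c "
from goal import *
t=inhand('w6');delta(.015,.1+t,.0)"; python3 gfit.py w6
```

```text
22.125 [[0.9033, 0.3665, -0.2229, 0.5657], [0.4288, -0.782, 0.4523, -0.017], [-0.0085, -0.5042, -0.8636, 0.2949], [0.0, 0.0, 0.0, 1.0]] [ 0.59  0.4  -0.48  1.36 -0.26  1.72 -1.02] [-0.4  0.1 -1.8]
top z -0.03902030183347503
10297 (array([0.00209712, 0.00115386]), np.float64(0.026501420472677402)) [-0.0229 -0.032  -0.043 ] [ 0.0235  0.032  -0.035 ]
shift/0.1 [ 0.09   0.181 -0.635] turn/60 [ 0.001 -0.003  0.   ]
foot in gauge [-0.021  -0.0161  0.0763] axis ang deg 0.17 t 22.275 F [-0.8  0.6 -1.7] grip 0.04380678775642742 j [ 0.59  0.39 -0.49  1.36 -0.26  1.72 -1.02]
['w6']
plane yaw 26.0 n pts 1736 svd n [ 0.217 -0.452  0.865] tilt 30.1 yaw 25.7
rect ((98.17814636230469, 517.95849609375), (65.73130798339844, 66.14888000488281), 89.40361785888672)
origin [0.5586 0.0374 0.1696] ext [0.065  0.0647 0.0047]
```

play_rows([
  {"x": 0.05, "y": 0.1, "z": -0.15, "ax": 0, "ay": 0, "az": 0, "fingers": 255},
  {"x": 0.09, "y": 0.18, "z": -0.3, "ax": 0, "ay": 0, "az": 0, "fingers": 255},
  {"x": 0.095, "y": 0.18, "z": -0.45, "ax": 0, "ay": 0, "az": 0, "fingers": 255},
  {"x": 0.095, "y": 0.18, "z": -0.62, "ax": 0, "ay": 0, "az": 0, "fingers": 255},
  {"x": 0.095, "y": 0.18, "z": -0.62, "ax": 0, "ay": 0, "az": 0, "fingers": 255},
])

```text
t: 22.9
position: [0.5741, 0.0033, 0.2356]
orientation: [-0.253, 0.942, 0.213, -0.06]
force: [1.1, 0.2, -2.2]
grip_width: 0.0437
gripper_force: 61.8
```

```bash
sed -i 's/^O=.*;yaw/O=np.array([.5583,.0375,.1697]);yaw/' goal.py; python3 -c "
from goal import *
delta(.003,.061,.0003)"
```

```text
shift/0.1 [-0.023  0.052 -0.105] turn/60 [-0.    -0.006  0.001]
foot in gauge [-0.0006 -0.0005  0.0149] axis ang deg 0.32 t 22.9 F [ 1.1  0.2 -2.2] grip 0.04374994293624555 j [ 0.56  0.43 -0.49  1.43 -0.25  1.6  -1.01]
```

play_rows([
  {"x": -0.012, "y": 0.026, "z": -0.05, "ax": 0, "ay": -0.004, "az": 0, "fingers": 255},
  {"x": -0.023, "y": 0.052, "z": -0.1, "ax": 0, "ay": -0.006, "az": 0, "fingers": 255},
  {"x": -0.03, "y": 0.065, "z": -0.13, "ax": 0, "ay": -0.006, "az": 0, "fingers": 255},
  {"x": -0.036, "y": 0.08, "z": -0.16, "ax": 0, "ay": -0.006, "az": 0, "fingers": 255},
  {"x": -0.036, "y": 0.08, "z": -0.16, "ax": 0, "ay": -0.006, "az": 0, "fingers": 255},
])

```text
t: 23.52
position: [0.5714, 0.012, 0.2216]
orientation: [-0.252, 0.942, 0.215, -0.056]
force: [0.5, 0.4, -1.9]
grip_width: 0.0439
gripper_force: 61.8
```

```bash
python3 -c "
from goal import *
delta(-.01,.061,.0003)"
```

```text
shift/0.1 [-0.024  0.023 -0.077] turn/60 [-0.     0.003 -0.   ]
foot in gauge [-0.0011  0.0013 -0.0017] axis ang deg 0.15 t 23.525 F [ 0.5  0.4 -1.9] grip 0.04392911049123964 j [ 0.56  0.43 -0.49  1.47 -0.25  1.56 -1.01]
```

play_rows([
  {"x": -0.01, "y": 0, "z": -0.01, "ax": 0, "ay": 0, "az": 0, "fingers": 255},
  {"x": -0.014, "y": 0.005, "z": -0.03, "ax": 0, "ay": 0, "az": 0, "fingers": 255},
  {"x": -0.019, "y": 0.014, "z": -0.05, "ax": 0, "ay": 0, "az": 0, "fingers": 255},
  {"x": -0.024, "y": 0.023, "z": -0.077, "ax": 0, "ay": 0, "az": 0, "fingers": 255},
  {"x": -0.024, "y": 0.023, "z": -0.077, "ax": 0, "ay": 0, "az": 0, "fingers": 255},
])

```text
t: 24.15
position: [0.5689, 0.0143, 0.2137]
orientation: [-0.252, 0.942, 0.214, -0.056]
force: [-0.9, 0.8, -1.5]
grip_width: 0.0441
gripper_force: 61.8
```

```bash
python3 -c "
from goal import *
delta(-.03,.061,.0003)"
```

```text
shift/0.1 [-0.042  0.091 -0.172] turn/60 [-0.     0.003 -0.   ]
foot in gauge [ 0.0001  0.     -0.0101] axis ang deg 0.14 t 24.15 F [-0.9  0.8 -1.5] grip 0.04410783761653164 j [ 0.56  0.43 -0.49  1.49 -0.25  1.55 -1.01]
```

It goes in freely (10 mm deep, no force). I push to 33 mm and then release.

play_rows([
  {"x": -0.012, "y": 0.025, "z": -0.05, "ax": 0, "ay": 0, "az": 0, "fingers": 255},
  {"x": -0.024, "y": 0.05, "z": -0.1, "ax": 0, "ay": 0, "az": 0, "fingers": 255},
  {"x": -0.036, "y": 0.078, "z": -0.15, "ax": 0, "ay": 0, "az": 0, "fingers": 255},
  {"x": -0.048, "y": 0.104, "z": -0.2, "ax": 0, "ay": 0, "az": 0, "fingers": 255},
  {"x": -0.048, "y": 0.104, "z": -0.2, "ax": 0, "ay": 0, "az": 0, "fingers": 255},
])

```text
t: 24.78
position: [0.5639, 0.025, 0.1936]
orientation: [-0.252, 0.942, 0.215, -0.056]
force: [-0.3, 0.3, -2.0]
grip_width: 0.0439
gripper_force: 61.8
```

play_rows([
  {"x": 0, "y": 0, "z": 0, "ax": 0, "ay": 0, "az": 0, "fingers": 0},
  {"x": 0, "y": 0, "z": 0, "ax": 0, "ay": 0, "az": 0, "fingers": 0},
  {"x": 0, "y": 0, "z": 0, "ax": 0, "ay": 0, "az": 0, "fingers": 0},
  {"x": 0, "y": 0, "z": 0, "ax": 0, "ay": 0, "az": 0, "fingers": 0},
  {"x": 0, "y": 0, "z": 0, "ax": 0, "ay": 0, "az": 0, "fingers": 0},
])

```text
t: 25.4
position: [0.5644, 0.0246, 0.1941]
orientation: [-0.252, 0.942, 0.214, -0.056]
force: [-0.7, 1.1, -0.1]
grip_width: 0.0851
gripper_force: 0.0
```

play_rows([
  {"x": 0.05, "y": -0.1, "z": 0.2, "ax": 0, "ay": 0, "az": 0, "fingers": 0},
  {"x": 0.11, "y": -0.22, "z": 0.43, "ax": 0, "ay": 0, "az": 0, "fingers": 0},
  {"x": 0.16, "y": -0.34, "z": 0.65, "ax": 0, "ay": 0, "az": 0, "fingers": 0},
  {"x": 0.22, "y": -0.45, "z": 0.87, "ax": 0, "ay": 0, "az": 0, "fingers": 0},
  {"x": 0.22, "y": -0.45, "z": 0.87, "ax": 0, "ay": 0, "az": 0, "fingers": 0},
])

```text
t: 26.02
position: [0.5875, -0.0214, 0.2823]
orientation: [-0.251, 0.942, 0.214, -0.054]
force: [-0.1, 0.7, -0.3]
grip_width: 0.0853
gripper_force: 0.0
```

```bash
python3 -c "
from goal import *
a=snapshot('side');b=snapshot('wrist')
im=np.vstack([cv2.resize(a['color'][170:400,180:340],(556,800))[:, :]]) if 0 else a['color'][170:400,180:340]
cv2.imwrite('pics/end.png',np.hstack([cv2.resize(im,(400,575)),cv2.resize(b['color'],(400,300))[:,:].repeat(1,0) if 0 else cv2.copyMakeBorder(cv2.resize(b['color'],(400,300)),0,275,0,0,cv2.BORDER_CONSTANT)])[...,::-1])
print(T()[1]['t'])"
```

```text
26.125
```

View pics/end.png

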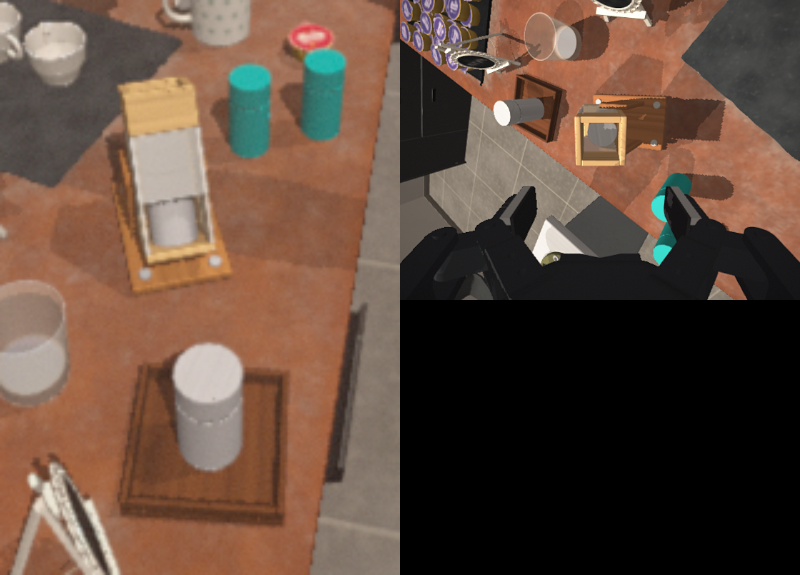

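The side view shows the narrow tin down in the bay at the end stop (175,220) and the wide tin upright in the tray (210,405). One depth check of its top through the mouth, then I hand in.

```bash
python3 -c "
from goal import *
s,w,M,st=wcloud();l=(w.reshape(-1,3)-O)@G
q=l[(abs(l[:,0])<.02)&(abs(l[:,1])<.02)&(l[:,2]>-.12)&(l[:,2]<-.03)];m=np.median(q[:,2]);print(len(q),m)
if -.066<m<-.044: print(sign_off())"
```

```text
1057 -0.05466467647525969
the job is handed in; nothing more can be done
None
```

Job handed in at about 26 s. The 54 mm tin stuck on the rim in its trial and now stands upright in the tray. The 46 mm tin slid down onto the end stop, its top measured 55 mm below the mouth; no result came back from the judging.

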